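# Roll a label roll up the loading ramp to its stop

## Task

Load the label roll into the applicator: with your fingertips, push the lying white roll slowly and gently up the blue-railed ramp, over the crest at the top, until it settles in the seat against the black stop, and leave it there. Keep your fingers behind it all the way so that it never rolls free or runs back down; do not pinch, lift or carry it. Leave the tin, the cup and the small spare roll where they stand.

Things in the scene. Friction and masses are not known exactly. Their poses are not given: they have to be found in the camera images.
- roll: White roll of labels with two orange bands, lying on its side, 70 mm diameter, 110 mm long, rigid, glossy and slippery (friction about 0.35), 0.28 to 0.56 kg. Origin at its centre; its own y axis is the roll's axis (x and z turn as it rolls). It starts on the flat apron at the foot of the ramp, lying across the channel, free to roll.
- applicator: Fixed label applicator with a grey head (160 mm wide, 99 mm high, x +162 to +270 mm) and a loading channel 130 mm wide between 6 mm blue rails. Origin on the table under the channel's centre line; x runs uphill to the stop, y across, z up. Flat apron, top 8 mm above the table, from x -171 to -70 mm, with a lip 6 mm higher at its outer edge (to -177 mm); then ramp, crest, seat, stop.
- ramp: The sloping part of the channel, 8 degrees, 162 mm long (applicator x -70 to +90 mm), fixed. Origin on its top surface at its foot, on the centre line; x points up the slope, y across, z square to the surface. A roll on it has its centre at z 35 mm. Rails stand 14 mm above ramp and apron; along the seat their tops are 46 mm above the table.
- crest (a point): The top edge of the ramp, on the centre line: applicator x +90 mm, 30.5 mm above the table. Beyond it the seat falls at 10 degrees for 60 mm to the black stop, so a roll whose centre is past the crest rolls on into the seat by itself; short of it, it rolls back down.
- seat (a point): Where the centre of the seated roll lies when it rests against the stop: applicator x +115 mm, 62 mm above the table. The stop is a black rubber wall, 85 mm high, its face at applicator x +150 mm.
- tin: Small red tin, 64 mm diameter, 50 mm high, standing loose on the table beside the ramp; origin at the centre of its underside.
- cup: White open cup, 76 mm diameter, 85 mm high, standing loose beside the ramp; origin at the centre of its underside.
- spare: Small spare label roll standing on its end, 52 mm diameter, 60 mm high, loose beside the ramp; origin at the centre of its underside.
Things that resemble listed ones, but are neither listed nor needed, are in the scene too. What is shaped like the spare but turquoise is not meant.

How it is judged:
On the way, in this order (a step that is already met when the one before it is completed fails the run):
1. the fingers push the roll up the ramp (roll past the middle of the ramp, touched by the fingers) (x of roll in the frame of applicator between 0.01 and 0.085 m and contact force between the fingers and roll above 0.05 N).
2. the roll lies in the seat against the stop (x of roll in the frame of applicator between 0.109 and 0.121 m and z of roll in the frame of applicator between 0.055 and 0.068 m and y of roll in the frame of applicator between -0.015 and 0.015 m and angle between the y axis of roll and the y axis of applicator, either way round below 0.1 rad and linear speed of roll below 0.03 m/s), for 0.2 s.
At the end, for the whole second after the job is handed in: The roll rests in the seat against the stop: centre within 6 mm of the seated place along the channel, within 15 mm of the centre line, its axis within 0.1 rad of square, slower than 0.03 m/s; the tin, cup and spare roll upright and within 15 mm of where they stood (all of step 2 and distance of each of tin, cup, spare from where it was at the start of the episode below 0.015 m and angle between each of tin, cup, spare's own z axis and vertical below 0.2 rad); the robot touches nothing.
It fails at once if the roll rolls free before the crest (faster than 0.25 m/s with no finger on it): it ran back or was flicked (x of roll in the frame of applicator below 0.085 m and linear speed of roll above 0.25 m/s and contact force between the fingers and roll below 0.02 N).
It fails at once if the roll is lifted more than 12 mm off the apron and ramp (z of roll in the frame of ramp above 0.047 m and z of roll in the frame of applicator above 0.055 m).
It fails at once if the roll is pinched or pressed with more than 30 N (contact force between the fingers and roll above 30 N).
It fails at once if the tin, cup or spare roll is moved by more than 15 mm (distance of any of tin, cup, spare from where it was at the start of the episode above 0.015 m).
It also fails if it takes over 40 s, if anything falls off the work surface, if the arm or the gripper's body presses on something with over 40 N, if the wrist force passes 120 N, or if a joint passes its speed limit or range.

## Robot

A 6-joint arm with a two-finger parallel gripper is mounted at the origin on the work surface. World frame = base frame: x ahead of the robot, y to its left, z up, the work surface at z = 0. Lengths are in m, angles in rad, forces in N, time in s.
With the tool pointing down it reaches from about 0.425 to 0.95 m from the base axis. Payload 3.5 kg.
Tool frame: the origin (TCP) lies midway between the tips of the shut fingers; the grasp point (between the pads) lies 19 mm behind it; z points along the fingers, y is the line along which they close (so a half turn about z gives the same grasp; the last joint's range is limited). The gripper opens to 85 mm and grips with 20 to 120 N. Pads are 22 mm wide; open, the fingers measure 114 mm over their backs; the gripper's body (76 mm by 85 mm) begins 54 mm behind the grasp point. The pads swing forward as they close: fully open they stand 13 mm farther back than shut.
Start: joints at [-1.421, 0.286, 1.577, -0, 1.279, -0.15], TCP at [0.199, -0.645, 0.231] pointing down, gripper open.
Joint ranges: [-2.77, 2.77], [-0.9, 2.22], [0.21, 2.48], [-1.53, 4.67], [0.24, 2.81], [-2.84, 2.84]. Speed limits (rad/s): [2.79, 2.79, 3.14, 3.14, 3.14, 3.14].

## Interface

Orientations are given as a unit quaternion [w, x, y, z].
In Python, from cell import observe, grab_frame, camera_info, finish_job gives the robot as it stands.
- The arm moves only by the tool apply_moves, never from a script. Its argument "motion" is a list of rows, each a list of 7 numbers: the shift along the tool's x, y, z in units of 0.25 m (1.0 is 0.25 m), then the turn, a rotation vector about the tool's x, y, z in units of 0.5 rad (1.0 is 0.5 rad), then the closure in counts, from 0 (fully open) to 255 (shut). A call has 1 to 12 rows; each row is the pose to reach, as a shift and turn from the pose commanded when the call began, along the tool's axes at that moment; what a row does not reach only later rows make up. A row lasts 1/12 s, in which the tool goes at most 41.7 mm and 7.16 degrees, less where a joint would pass 70% of its speed; a pose out of reach is approached as far as the arm can. A call with a number of a shift or a turn outside -1 to 1 is refused whole. A call with a gripper value outside its range is refused whole. The fingers move at their own pace and stop on an object; "squeeze" is the grip in N (left out, the last holds). Time passes only in rows, so rows that repeat a pose let the fingers close. It gives the time, the measured TCP pose, the force, the opening and the grip force at its end, in the units of the state.
- observe(): the state, without advancing time (a new reading comes with each control period).
- grab_frame(name): name is "scene" or "top"; returns (picture, depth): 384x512x3 uint8, red, green, blue; 384x512 float32, m along the optical axis (not along the pixel's ray), 0 where there is no reading.
- camera_info(name): a dict with "fov_y" (degrees; the focal length in pixels is half the picture's height over the tangent of half this angle, whatever the lens; pixels are square), "cx", "cy" (the principal point, pixels), "k1" (the pictures are not rectified: a ray, as slopes to the right and down, at radius r is drawn at 1 + k1 r^2 times it, then the intrinsics apply), "rvec" (rotation vector, rad) and "tvec" (3), from world to camera coordinates, as OpenCV has them. Camera axes: x right, y down, z forward; pixel columns grow to the right and rows downward; lengths in m; the calibration is good to about 2 mm. A picture is of the moment at which its call begins. camera_info takes no time and is no camera call.
- finish_job(): hands the job in; it is judged then, once.
The state is a dict: "time_s": time; "joints": joint angles; "qd": joint speeds; "joint_efforts": joint torques, N m; "tcp_pos": TCP position; "ee_rot": TCP orientation; "ft_force": force on the tool from outside, world axes, zero at the start; "ft_torque": the same for the moment, N m; "width": finger opening in m; "gripper_force": force on a finger pad.
Only numpy, scipy, OpenCV 4.12 (cv2) and the standard library are available. Lean on these libraries where they do the work, as an engineer would, in place of code of your own. Each camera call takes 0.05 s, during which the arm holds its last target. There are 200 camera calls.

## Working session

There is one attempt and no reset: what is moved stays moved. The work goes in short steps, Python scripts to look and compute and a tool call to move; the robot and the scene stay as the last step left them, time stands still between calls to the robot, and variables do not carry over. Pictures are saved under pics/ and viewed, at most 10 in all, crops included, and the job is handed in when it is done.

Besides the shell and the picture viewer there is one more tool, called after "Request:" as name([rows], argument=value, ...), one row to a line, values as JSON. apply_moves: Moves the arm, as the interface text tells. Shifts and turns lie within -1 to 1; 1 stands for 0.25 m of shift or 0.5 rad of turn. Its arguments: {"type":"object","properties":{"motion":{"type":"array","items":{"type":"array","items":{"type":"number"}}},"squeeze":{"type":"number"}},"required":["motion"]}

```bash
mkdir -p pics
python3 - <<'E'
from cell import *
import cv2,numpy as np
for n in("scene","top"):
    p,d=grab_frame(n); np.savez(f"pics/{n}0.npz",p=p,d=d); cv2.imwrite(f"pics/{n}0.png",cv2.cvtColor(p,cv2.COLOR_RGB2BGR)); print(camera_info(n))
print(observe())
E
```

```text
{'fov_y': 49.51369805516893, 'cx': 253.86098793840884, 'cy': 192.25614437688952, 'k1': -0.09765841294238625, 'rvec': array([ 1.60897824,  1.76333534, -0.88020693]), 'tvec': array([ 0.03334238, -0.32202012,  1.23207131])}
{'fov_y': 50.02871591699369, 'cx': 256.0400074541646, 'cy': 191.36141708842578, 'k1': -0.001678752438440571, 'rvec': array([ 2.26521164, -1.94251297,  0.20144156]), 'tvec': array([-0.07039779,  0.60004843,  0.59905338])}
{'time_s': 0.1, 'joints': array([-1.42100006e+00,  2.87124870e-01,  1.57807233e+00, -6.05499725e-07,
        1.27859328e+00, -1.49990154e-01]), 'qd': array([-0.00247613, -0.00182129, -0.00270648,  0.00026481, -0.00053466,
        0.00192469]), 'joint_efforts': array([ 4.84019492e-04, -4.07298696e+01, -2.93698043e+01, -1.70020699e-04,
        3.34567791e-03, -1.27656170e-05]), 'tcp_pos': array([ 0.19928084, -0.64427421,  0.23003104]), 'ee_rot': array([-1.09891159e-03,  9.88786421e-01,  1.49332535e-01, -1.83285373e-07]), 'ft_force': array([ 0.3408146 , -0.11547121, -0.79728764]), 'ft_torque': array([0.03119774, 0.04560123, 0.00606207]), 'gripper_force': 0.0, 'width': 0.08520500066732802}
```

View pics/scene0.png

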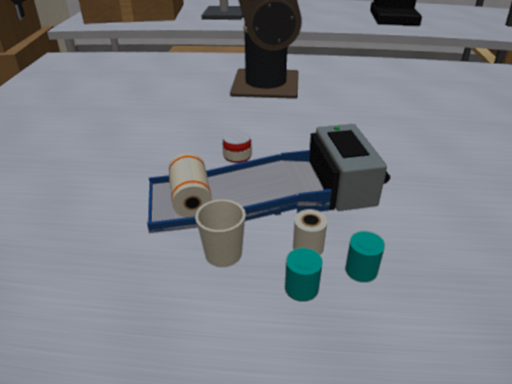

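View pics/top0.png

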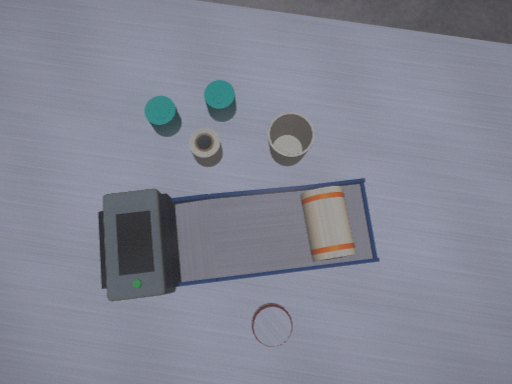

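Possible confusions for the roll: the roll, lying with two orange bands (scene 190,186; top 328,223); the spare, standing (scene 310,233; top 205,143); the cup (top 290,136); the tin (top 272,326); and the turquoise look-alikes (top 161,111 and 220,95). I choose the lying banded roll and will check it in a crop while measuring.

```bash
cat > h.py <<'E'
import cv2,numpy as np
from cell import *
from scipy.spatial.transform import Rotation as R
def cloud(n,d):
    c=camera_info(n);H,W=d.shape;f=H/2/np.tan(np.radians(c['fov_y']/2))
    K=np.array([[f,0,c['cx']],[0,f,c['cy']],[0,0,1]])
    v,u=np.mgrid[:H,:W];uv=np.stack([u,v],-1).reshape(-1,1,2).astype(float)
    s=cv2.undistortPoints(uv,K,np.array([c['k1'],0,0,0,0.]))[:,0]
    P=np.c_[s,np.ones(len(s))]*d.reshape(-1,1)
    return ((P-c['tvec'].ravel())@R.from_rotvec(np.ravel(c['rvec'])).as_matrix()).reshape(H,W,3)
E
python3 - <<'E'
from h import *
for n in("top","scene"):
    z=np.load(f"pics/{n}0.npz");p,d=z['p'],z['d'];X=cloud(n,d);h=cv2.cvtColor(p,cv2.COLOR_RGB2HSV)
    blue=(h[...,0]>100)&(h[...,0]<125)&(h[...,1]>140)&(d>0)
    nn,l,st,_=cv2.connectedComponentsWithStats(blue.astype(np.uint8))
    B=X[blue];B=B[(B[:,2]>.004)&(B[:,2]<.06)]
    print(n,len(B),"blue rect",cv2.minAreaRect(B[:,:2].astype(np.float32)),cv2.boxPoints(cv2.minAreaRect(B[:,:2].astype(np.float32))).round(4).tolist())
    org=(h[...,0]>3)&(h[...,0]<16)&(h[...,1]>150)&(h[...,2]>120)&(d>0)
    O=X[org];print("orange",len(O),O.mean(0).round(4),O[:,2].max())
    m=cv2.connectedComponentsWithStats(org.astype(np.uint8))
    for i in range(1,m[0]):
        if m[2][i,4]>25:
            q=X[m[1]==i];print(m[2][i],m[3][i].round(1),q.mean(0).round(4),"top z",np.percentile(q[:,2],95).round(4))
    if n=="top":
        print("table z",np.median(X[20:60,20:100,2]))
        for nm,(u,v),r in (("tin",(272,326),28),("cup",(290,136),30),("spare",(205,143),20),("head",(135,245),45),("roll",(328,223),45)):
            q=X[v-r:v+r,u-r:u+r].reshape(-1,3);q=q[q[:,2]>(.03 if nm!="roll" else .05)];print(nm,len(q),cv2.minAreaRect(q[:,:2].astype(np.float32)),q[:,2].max().round(3))
    else: cv2.imwrite("pics/crop.png",cv2.resize(cv2.cvtColor(p[140:230,130:260],cv2.COLOR_RGB2BGR),None,fx=4,fy=4))
E
```

```text
top 0 blue rect ((0.0, 0.0), (0.0, 0.0), 0.0) [[0.0, 0.0], [0.0, 0.0], [0.0, 0.0], [0.0, 0.0]]
orange 304 [ 0.5687 -0.0988  0.0728] 0.08016265224280107
[307 192  36  10 140] [324.6 195.6] [ 0.6111 -0.0859  0.073 ] top z 0.0783
[314 243  40  10 164] [333.9 247.7] [ 0.5325 -0.1098  0.0726] top z 0.0784
table z -0.0007161228468432564
tin 1361 ((0.4234464764595032, -0.03231976926326752), (0.1050182431936264, 0.06262460350990295), 5.950436592102051) 0.708
cup 1234 ((0.6062783598899841, -0.025058425962924957), (0.2638184130191803, 0.07419620454311371), 3.350334644317627) 0.708
spare 899 ((0.5907541513442993, 0.05891495198011398), (0.2556629776954651, 0.050867557525634766), 36.0418701171875) 0.708
head 6901 ((0.5037142634391785, 0.13554930686950684), (0.14198392629623413, 0.23942582309246063), 14.09231948852539) 0.708
roll 3014 ((0.554918110370636, -0.05451633036136627), (0.11287946999073029, 0.1682252287864685), 20.664541244506836) 0.708
scene 2072 blue rect ((-0.04665094614028931, 0.25090304017066956), (0.33962520956993103, 1.6234859228134155), 66.11241912841797) [[-0.8575999736785889, 0.4242999851703644], [0.626800000667572, -0.23309999704360962], [0.7642999887466431, 0.07750000059604645], [-0.7200999855995178, 0.7348999977111816]]
orange 91 [ 0.5781 -0.0953  0.0729] 0.07908474430271974
[171 156  30   9  36] [185.2 158. ] [ 0.5312 -0.1106  0.0737] top z 0.0785
[173 181  35  11  55] [189.4 183.6] [ 0.6087 -0.0853  0.0724] top z 0.0782
```

View pics/crop.png

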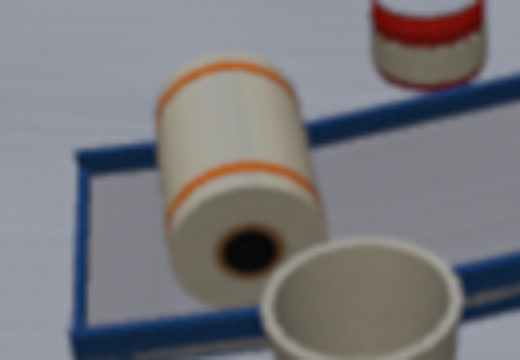

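The crop confirms the lying white roll with two orange bands, on the apron inside the lip (crop about 245,170). Next: the channel frame.

Run:
```python
from h import *
z=np.load("pics/top0.npz");p,d=z['p'],z['d'];X=cloud("top",d);h=cv2.cvtColor(p,cv2.COLOR_RGB2HSV)
print("rail px",h[190,255],h[188:192,240].tolist(),h[270,300])
blue=(h[...,0]>105)&(h[...,0]<125)&(h[...,1]>110)&(h[...,2]<150)&(d>0)
blue[:170]=0;blue[295:]=0;blue[:,:172]=0;blue[:,385:]=0
B=X[blue];B=B[(B[:,2]>.004)&(B[:,2]<.06)]
# frame from roll axis as first guess, then rails
a=np.array([.6111-.5325,-.0859+.1098]);a/=np.linalg.norm(a);
ux=np.array([-a[1],a[0]]);uy=-a   # uphill, left
for k in range(3):
    x=B[:,:2]@ux;y=B[:,:2]@uy
    xm=x.min();s=[]
    mid=(np.percentile(y,2)+np.percentile(y,98))/2
    for sg in(1,-1):
        m=(sg*(y-mid)>.055)&(x>xm+.02)&(x<xm+.24);c=np.polyfit(x[m],y[m],1);r=y[m]-np.polyval(c,x[m]);s.append(c);print(m.sum(),r.std().round(4),c)
    t=np.arctan((s[0][0]+s[1][0])/2);ux,uy=np.cos(t)*ux+np.sin(t)*uy,-np.sin(t)*ux+np.cos(t)*uy
x=B[:,:2]@ux;y=B[:,:2]@uy
lip=np.abs(y-y.mean())<.05; lip&=x<x.min()+.03
print("lip x",lip.sum(),np.percentile(x[lip],[1,10,50,90,99]).round(4),"y pct",np.percentile(y,[1,99]).round(4))
x0=np.median(x[lip])+.174;y0=(np.percentile(y,1)+np.percentile(y,99))/2
o=x0*ux+y0*uy
T=lambda q:np.c_[(q[:,:2]-o)@ux,(q[:,:2]-o)@uy,q[:,2]]
print("ux",ux,"yaw",np.arctan2(ux[1],ux[0]),"origin",o)
print("bands",T(np.array([[.6111,-.0859,.078],[.5325,-.1098,.078]])).round(4))
q=T(X.reshape(-1,3)[(d>0).ravel()])
f=q[(np.abs(q[:,0])<.35)&(np.abs(q[:,1])<.06)]
for lo in np.arange(-.18,.28,.01):
    g=f[(f[:,0]>lo)&(f[:,0]<lo+.01)&(abs(f[:,1])<.04)];print(round(lo,3),np.median(g[:,2]).round(4) if len(g) else None,end="; ")
for nm,(u,v),r in (("tin",(272,326),28),("cup",(290,136),30),("spare",(205,143),20)):
    w=X[v-r:v+r,u-r:u+r][d[v-r:v+r,u-r:u+r]>0];w=w[(w[:,2]>.035)];c=cv2.minEnclosingCircle(w[:,:2].astype(np.float32));print("\n",nm,c,T(np.array([[*c[0],0]])))
np.savez("frame.npz",o=o,ux=ux,uy=uy)
```

```text
rail px [112  93 115] [[116, 32, 166], [113, 33, 164], [114, 34, 156], [111, 99, 116]] [111 109 112]
320 0.0011 [-0.02182612 -0.45831415]
79 0.0013 [-0.02321452 -0.59432405]
322 0.0011 [ 0.00061584 -0.45822084]
79 0.0013 [-0.00107078 -0.59430518]
322 0.0011 [ 0.00084324 -0.45822093]
79 0.0013 [-0.00084336 -0.59430506]
lip x 168 [-0.3287 -0.3279 -0.326  -0.324  -0.3033] y pct [-0.596  -0.4563]
ux [-0.26908575  0.96311622] yaw 1.843239973908353 origin [ 0.54763933 -0.00476557]
bands [[-0.0952 -0.0393  0.078 ]
 [-0.0971  0.0428  0.078 ]]
-0.18 0.0127; -0.17 0.0074; -0.16 0.0075; -0.15 0.0076; -0.14 0.0558; -0.13 0.0662; -0.12 0.0732; -0.11 0.0766; -0.1 0.077; -0.09 0.0746; -0.08 0.0678; -0.07 0.0459; -0.06 0.0096; -0.05 0.011; -0.04 0.0126; -0.03 0.0138; -0.02 0.0154; -0.01 0.0167; 0.0 0.0182; 0.01 0.0197; 0.02 0.021; 0.03 0.0223; 0.04 0.0237; 0.05 0.025; 0.06 0.0265; 0.07 0.0279; 0.08 0.0293; 0.09 0.0286; 0.1 0.027; 0.11 0.025; 0.12 0.0233; 0.13 0.0216; 0.14 0.0366; 0.15 0.0843; 0.16 0.0931; 0.17 0.0973; 0.18 0.0982; 0.19 0.0982; 0.2 0.0981; 0.21 0.0982; 0.22 0.0954; 0.23 0.0943; 0.24 0.0931; 0.25 0.0609; 0.26 0.0583; 0.27 None; 
 tin ((0.4021364152431488, -0.03472883999347687), 0.03180263191461563) [[0.01029465 0.1481989  0.        ]]

 cup ((0.7001702785491943, -0.019205570220947266), 0.03800942003726959) [[-0.05495131 -0.14301944  0.        ]]

 spare ((0.6727442145347595, 0.1187976524233818), 0.026506170630455017) [[ 0.0853418  -0.15373965  0.        ]]
```

The crest and stop match the stated profile, so the frame is good: roll centre at applicator x about -0.102, y about 0.002, nearly square. I'll push with the fingers part open and side by side across the channel, with tool x pointing uphill.

```bash
cat >> h.py <<'E'
F=np.load("frame.npz");o,ux,uy=F['o'],F['ux'],F['uy']
RT=np.c_[np.r_[ux,0],np.r_[-uy,0],[0,0,-1]]
def app(P): P=np.atleast_2d(P);return np.c_[(P[:,:2]-o)@ux,(P[:,:2]-o)@uy,P[:,2]]
def plan(x,y,z,max_t=.48):
    """tool-frame shift and turn (in units of the moves) to applicator pose, cut to one call's turn; and the rest"""
    s=observe();q=s['ee_rot'];A=R.from_quat([q[1],q[2],q[3],q[0]]).as_matrix()
    t=np.r_[o+x*ux+y*uy,z]-s['tcp_pos'];rv=R.from_matrix(A.T@RT).as_rotvec()
    print("t",round(s['time_s'],2),"tcp app",app(s['tcp_pos']).round(4),"shift",(A.T@t/.25).round(3),"turn",(rv/.5).round(3),"F",s['ft_force'].round(2),"w",round(s['width'],4),"j6",s['joints'][5].round(2))
E
python3 -c "
from h import *
plan(-.19,.001,.15)"
```

```text
t 0.1 tcp app [[-0.5222  0.5076  0.23  ]] shift [ 2.062 -1.272  0.324] turn [-3.000e-03 -4.000e-03 -3.087e+00] F [ 0.34 -0.12 -0.8 ] w 0.0852 j6 -0.15
```

Request:
apply_moves([
  [0.9, -0.55, 0.1, 0, 0, -0.9, 100],
  [0.9, -0.55, 0.1, 0, 0, -0.9, 100],
  [0.9, -0.55, 0.1, 0, 0, -0.9, 100],
  [0.9, -0.55, 0.1, 0, 0, -0.9, 100],
  [0.9, -0.55, 0.1, 0, 0, -0.9, 100],
  [0.9, -0.55, 0.1, 0, 0, -0.9, 100],
  [0.9, -0.55, 0.1, 0, 0, -0.9, 100],
  [0.9, -0.55, 0.1, 0, 0, -0.9, 100],
], squeeze=20)

```text
time_s: 0.77
tcp_pos: [0.3755, -0.4438, 0.2052]
ee_rot: [-0.001, 0.93, 0.368, 0.0]
ft_force: [-0.1, 0.3, -0.1]
width: 0.0523
gripper_force: 0.0
```

```bash
python3 -c "
from h import *
plan(-.19,.001,.15)"
```

```text
t 0.77 tcp app [[-0.3765  0.2839  0.2052]] shift [ 1.348 -0.136  0.223] turn [-0.003 -0.004 -2.177] F [-0.08  0.32 -0.14] w 0.0523 j6 -0.23
```

Request:
apply_moves([
  [0.9, -0.09, 0.15, 0, 0, -0.95, 100],
  [0.9, -0.09, 0.15, 0, 0, -0.95, 100],
  [0.9, -0.09, 0.15, 0, 0, -0.95, 100],
  [0.9, -0.09, 0.15, 0, 0, -0.95, 100],
  [0.9, -0.09, 0.15, 0, 0, -0.95, 100],
  [0.9, -0.09, 0.15, 0, 0, -0.95, 100],
  [0.9, -0.09, 0.15, 0, 0, -0.95, 100],
])

```text
time_s: 1.35
tcp_pos: [0.5243, -0.275, 0.1675]
ee_rot: [-0.001, 0.817, 0.576, 0.0]
ft_force: [0.1, -1.0, 0.5]
width: 0.052
gripper_force: 0.0
```

```bash
python3 -c "
from h import *
plan(-.19,.001,.15)"
```

```text
t 1.35 tcp app [[-0.254   0.0951  0.1675]] shift [0.426 0.16  0.07 ] turn [-0.002 -0.003 -1.23 ] F [ 0.05 -1.03  0.53] w 0.052 j6 -0.31
```

Request:
apply_moves([
  [0.42, 0.16, 0.07, 0, 0, -0.95, 100],
  [0.42, 0.16, 0.07, 0, 0, -0.95, 100],
  [0.42, 0.16, 0.07, 0, 0, -0.95, 100],
  [0.42, 0.16, 0.07, 0, 0, -0.95, 100],
  [0.42, 0.16, 0.07, 0, 0, -0.95, 100],
  [0.42, 0.16, 0.07, 0, 0, -0.95, 100],
])

```text
time_s: 1.85
tcp_pos: [0.596, -0.1937, 0.1512]
ee_rot: [0.0, 0.661, 0.75, -0.0]
ft_force: [0.5, 0.0, -0.1]
width: 0.0517
gripper_force: 0.0
```

```bash
python3 -c "
from h import *
plan(-.19,.001,.1)"
```

```text
t 1.85 tcp app [[-0.195   0.0043  0.1512]] shift [0.022 0.01  0.205] turn [-0.001  0.001 -0.294] F [ 0.54  0.02 -0.07] w 0.0517 j6 -0.6
```

Request:
apply_moves([
  [0.02, 0.01, 0.2, 0, 0, -0.29, 100],
  [0.02, 0.01, 0.3, 0, 0, -0.29, 100],
  [0.02, 0.01, 0.4, 0, 0, -0.29, 100],
  [0.02, 0.01, 0.5, 0, 0, -0.29, 100],
  [0.02, 0.01, 0.5, 0, 0, -0.29, 100],
  [0.02, 0.01, 0.5, 0, 0, -0.29, 100],
])

```text
time_s: 2.35
tcp_pos: [0.5965, -0.188, 0.0252]
ee_rot: [-0.002, 0.605, 0.796, -0.0]
ft_force: [0.8, -0.8, 0.4]
width: 0.0519
gripper_force: 0.0
```

```bash
cat >> h.py <<'E'
def look(tag):
    for n in("scene","top"):
        p,d=grab_frame(n);h=cv2.cvtColor(p,cv2.COLOR_RGB2HSV)
        cv2.imwrite(f"pics/{n}{tag}.png",cv2.cvtColor(p,cv2.COLOR_RGB2BGR));X=cloud(n,d)
        org=(h[...,0]>3)&(h[...,0]<16)&(h[...,1]>150)&(h[...,2]>120)&(d>0)
        m=cv2.connectedComponentsWithStats(org.astype(np.uint8))
        for i in range(1,m[0]):
            q=app(X[m[1]==i])
            if m[2][i,4]>12 and abs(q[:,1].mean())<.07 and abs(q[:,0].mean())<.2: print(n,"band",m[2][i,4],q.mean(0).round(4),"x",np.percentile(q[:,0],[2,98]).round(4),"ztop",np.percentile(q[:,2],95).round(4))
E
python3 -c "
from h import *
look(1);plan(-.152,.001,.025)"
```

```text
scene band 36 [-0.0975  0.044   0.0739] x [-0.1238 -0.0716] ztop 0.0784
scene band 53 [-0.094  -0.037   0.0724] x [-0.1216 -0.0658] ztop 0.0783
top band 144 [-0.095  -0.0392  0.0731] x [-0.1242 -0.0683] ztop 0.0784
top band 170 [-0.0972  0.0428  0.0721] x [-0.1285 -0.0695] ztop 0.0781
t 2.45 tcp app [[-0.1909 -0.0002  0.0285]] shift [ 0.156 -0.005  0.014] turn [ 0.005  0.005 -0.001] F [ 0.77 -1.35  0.88] w 0.0521 j6 -0.74
```

View pics/scene1.png

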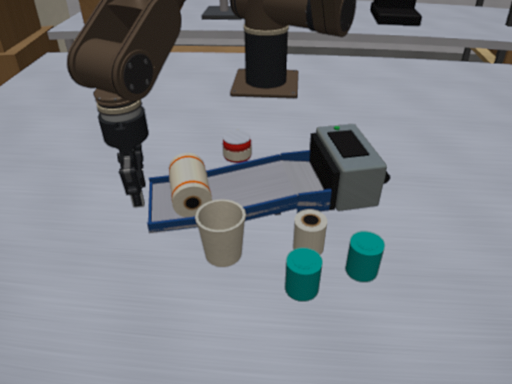

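Request:
apply_moves([
  [0.03, -0.006, 0.008, 0, 0, 0, 100],
  [0.06, -0.006, 0.008, 0, 0, 0, 100],
  [0.09, -0.006, 0.008, 0, 0, 0, 100],
  [0.12, -0.006, 0.008, 0, 0, 0, 100],
  [0.136, -0.006, 0.008, 0, 0, 0, 100],
  [0.152, -0.006, 0.008, 0, 0, 0, 100],
  [0.168, -0.006, 0.008, 0, 0, 0, 100],
  [0.184, -0.006, 0.008, 0, 0, 0, 100],
  [0.2, -0.006, 0.008, 0, 0, 0, 100],
  [0.216, -0.006, 0.008, 0, 0, 0, 100],
  [0.232, -0.006, 0.008, 0, 0, 0, 100],
  [0.248, -0.006, 0.008, 0, 0, 0, 100],
])

```text
time_s: 3.45
tcp_pos: [0.5798, -0.1271, 0.0243]
ee_rot: [-0.0, 0.604, 0.797, 0.0]
ft_force: [-0.2, 0.3, 0.4]
width: 0.0518
gripper_force: 0.1
```

```bash
python3 -c "
from h import *
look(2);plan(-.08,.001,.025)"
```

```text
scene band 35 [-0.0829  0.0434  0.0741] x [-0.1086 -0.0561] ztop 0.0784
scene band 54 [-0.0797 -0.0366  0.0723] x [-0.1065 -0.05  ] ztop 0.078
top band 135 [-0.0742 -0.0384  0.0739] x [-0.1    -0.0504] ztop 0.0784
top band 38 [-0.0532  0.0448  0.0635] x [-0.0603 -0.0475] ztop 0.0701
t 3.55 tcp app [[-0.1261  0.0021  0.0241]] shift [ 0.184  0.005 -0.003] turn [-0.001 -0.001  0.004] F [-0.25 -0.66 -0.5 ] w 0.0523 j6 -0.66
```

Request:
apply_moves([
  [0.016, 0, 0, 0, 0, 0, 100],
  [0.032, 0, 0, 0, 0, 0, 100],
  [0.048, 0, -0.003, 0, 0, 0, 100],
  [0.064, 0, -0.006, 0, 0, 0, 100],
  [0.08, 0, -0.009, 0, 0, 0, 100],
  [0.096, 0, -0.012, 0, 0, 0, 100],
  [0.112, 0, -0.014, 0, 0, 0, 100],
  [0.128, 0, -0.016, 0, 0, 0, 100],
  [0.144, 0, -0.018, 0, 0, 0, 100],
  [0.16, 0, -0.02, 0, 0, 0, 100],
  [0.176, 0, -0.022, 0, 0, 0, 100],
  [0.192, 0, -0.024, 0, 0, 0, 100],
])

```text
time_s: 4.55
tcp_pos: [0.5667, -0.0808, 0.0303]
ee_rot: [-0.0, 0.604, 0.797, -0.0]
ft_force: [0.6, -2.4, 0.1]
width: 0.0516
gripper_force: 1.2
```

```bash
python3 -c "
from h import *
look(3);plan(-.03,.002,.037)"
```

```text
scene band 31 [-0.0333  0.0466  0.0803] x [-0.0553 -0.0096] ztop 0.0834
scene band 60 [-0.0342 -0.0356  0.0791] x [-0.0603 -0.0058] ztop 0.0839
top band 52 [-0.0212 -0.0365  0.0818] x [-0.0318 -0.0098] ztop 0.0848
t 4.65 tcp app [[-0.0774  0.0024  0.0299]] shift [ 0.19   0.002 -0.028] turn [-0.002 -0.004  0.003] F [-0.17 -0.4   0.48] w 0.0518 j6 -0.59
```

View pics/scene3.png

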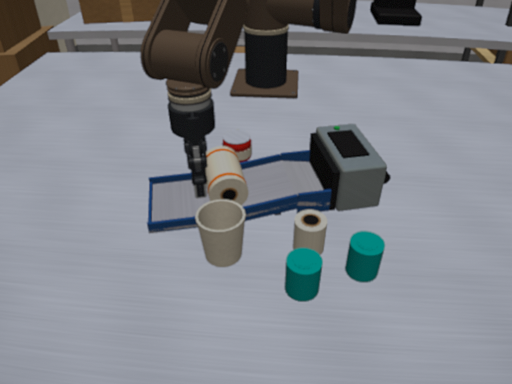

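The scene view shows the fingers behind the roll (about 200,175), with the roll on the ramp at about (226,178) and square to the channel. I'll keep pushing.

Request:
apply_moves([
  [0.016, 0, -0.002, 0, 0, 0, 100],
  [0.032, 0, -0.004, 0, 0, 0, 100],
  [0.048, 0, -0.006, 0, 0, 0, 100],
  [0.064, 0, -0.009, 0, 0, 0, 100],
  [0.08, 0, -0.011, 0, 0, 0, 100],
  [0.096, 0, -0.013, 0, 0, 0, 100],
  [0.112, 0, -0.016, 0, 0, 0, 100],
  [0.128, 0, -0.018, 0, 0, 0, 100],
  [0.144, 0, -0.02, 0, 0, 0, 100],
  [0.16, 0, -0.023, 0, 0, 0, 100],
  [0.176, 0, -0.025, 0, 0, 0, 100],
  [0.192, 0, -0.027, 0, 0, 0, 100],
])

```text
time_s: 5.65
tcp_pos: [0.5538, -0.0347, 0.0372]
ee_rot: [0.0, 0.604, 0.797, -0.0]
ft_force: [1.6, -2.1, 1.4]
width: 0.052
gripper_force: 1.2
```

```bash
python3 -c "
from h import *
look(4);plan(.02,.002,.044)"
```

```text
scene band 20 [0.0102 0.0484 0.0883] x [-0.0036  0.0262] ztop 0.0905
scene band 59 [ 0.0101 -0.0343  0.0845] x [-0.0147  0.0394] ztop 0.0905
t 5.75 tcp app [[-0.0296  0.0025  0.0367]] shift [ 0.198  0.002 -0.029] turn [-0.002 -0.004  0.003] F [-0.45  0.64 -0.4 ] w 0.0517 j6 -0.52
```

Request:
apply_moves([
  [0.016, 0, -0.002, 0, 0, 0, 100],
  [0.032, 0, -0.004, 0, 0, 0, 100],
  [0.048, 0, -0.006, 0, 0, 0, 100],
  [0.064, 0, -0.009, 0, 0, 0, 100],
  [0.08, 0, -0.011, 0, 0, 0, 100],
  [0.096, 0, -0.013, 0, 0, 0, 100],
  [0.112, 0, -0.016, 0, 0, 0, 100],
  [0.128, 0, -0.018, 0, 0, 0, 100],
  [0.144, 0, -0.02, 0, 0, 0, 100],
  [0.16, 0, -0.023, 0, 0, 0, 100],
  [0.176, 0, -0.025, 0, 0, 0, 100],
  [0.192, 0, -0.027, 0, 0, 0, 100],
])

```text
time_s: 6.75
tcp_pos: [0.5408, 0.0115, 0.0439]
ee_rot: [-0.0, 0.604, 0.797, -0.0]
ft_force: [0.7, -1.6, 1.8]
width: 0.052
gripper_force: 1.2
```

```bash
python3 -c "
from h import *
look(5);plan(.05,.002,.049)"
```

```text
scene band 20 [0.0624 0.0499 0.0958] x [0.0496 0.0783] ztop 0.0979
scene band 53 [ 0.0566 -0.0329  0.0909] x [0.0336 0.0888] ztop 0.0977
t 6.85 tcp app [[0.0183 0.0025 0.0435]] shift [ 0.127  0.002 -0.022] turn [-0.001 -0.003  0.003] F [-0.05  0.17  0.12] w 0.052 j6 -0.44
```

View pics/scene5.png

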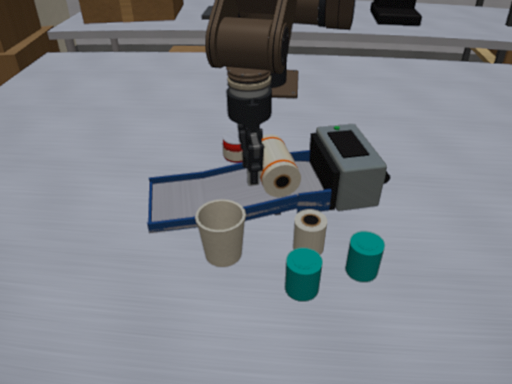

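The roll (about 279,167 in the scene view) is near the top, still square and against the fingers. Now a slower push over the crest.

Request:
apply_moves([
  [0.012, 0, -0.002, 0, 0, 0, 100],
  [0.024, 0, -0.004, 0, 0, 0, 100],
  [0.036, 0, -0.005, 0, 0, 0, 100],
  [0.048, 0, -0.007, 0, 0, 0, 100],
  [0.06, 0, -0.009, 0, 0, 0, 100],
  [0.072, 0, -0.011, 0, 0, 0, 100],
  [0.084, 0, -0.012, 0, 0, 0, 100],
  [0.096, 0, -0.014, 0, 0, 0, 100],
  [0.108, 0, -0.016, 0, 0, 0, 100],
  [0.12, 0, -0.018, 0, 0, 0, 100],
  [0.132, 0, -0.019, 0, 0, 0, 100],
  [0.144, 0, -0.02, 0, 0, 0, 100],
])

```text
time_s: 7.85
tcp_pos: [0.5307, 0.0464, 0.0485]
ee_rot: [-0.001, 0.604, 0.797, -0.0]
ft_force: [0.0, 0.6, -1.2]
width: 0.052
gripper_force: 0.0
```

```bash
python3 -c "
from h import *
look(6);plan(.07,.002,.049)"
```

```text
scene band 25 [0.1124 0.0506 0.095 ] x [0.0968 0.1299] ztop 0.0974
scene band 53 [ 0.1049 -0.0314  0.0905] x [0.0839 0.1348] ztop 0.0969
t 7.95 tcp app [[0.0539 0.0025 0.0486]] shift [ 0.064  0.002 -0.002] turn [-0.001 -0.001  0.004] F [ 0.2  -0.47  0.59] w 0.0518 j6 -0.38
```

Request:
apply_moves([
  [0, 0, 0, 0, 0, 0, 100],
  [0, 0, 0, 0, 0, 0, 100],
  [0, 0, 0, 0, 0, 0, 100],
  [0, 0, 0, 0, 0, 0, 100],
  [-0.1, 0, 0, 0, 0, 0, 100],
  [-0.2, 0, 0, 0, 0, 0, 100],
  [-0.3, 0, -0.1, 0, 0, 0, 100],
  [-0.4, 0, -0.2, 0, 0, 0, 100],
  [-0.5, 0, -0.3, 0, 0, 0, 100],
  [-0.6, 0, -0.4, 0, 0, 0, 100],
  [-0.7, 0, -0.4, 0, 0, 0, 100],
  [-0.7, 0, -0.4, 0, 0, 0, 100],
])

```text
time_s: 8.95
tcp_pos: [0.5811, -0.1274, 0.152]
ee_rot: [0.004, 0.605, 0.796, 0.0]
ft_force: [-1.6, 0.7, -0.4]
width: 0.052
gripper_force: 0.0
```

```bash
python3 -c "
from h import *
look(7);plan(-.12,.002,.15)"
```

```text
scene band 40 [0.1042 0.0503 0.0911] x [0.0836 0.1289] ztop 0.0978
scene band 53 [ 0.1048 -0.0316  0.0907] x [0.0836 0.1347] ztop 0.0974
top band 138 [ 0.1174 -0.0328  0.0918] x [0.0917 0.1445] ztop 0.0965
top band 184 [0.1136 0.0493 0.0907] x [0.0845 0.1449] ztop 0.0965
t 9.05 tcp app [[-0.1226  0.0023  0.1487]] shift [ 0.01   0.001 -0.005] turn [-0.    -0.001 -0.001] F [-0.6   0.67 -0.58] w 0.0521 j6 -0.65
```

View pics/top7.png

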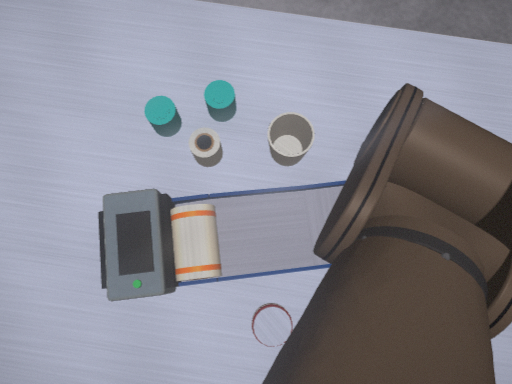

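The top view shows the roll seated against the black stop (about 195,242), square to the channel. The tin, cup and spare are at the same pixels as before, and the arm is clear.

```bash
python3 -c "
from cell import *
print(finish_job())"
```

```text
the job is handed in; nothing more can be done
None
```

The roll is in the seat against the black stop, measured at about x 115 mm, 8 mm off the centre line and square to the channel; the tin, cup and spare did not move, the arm is clear, and the job is handed in (no verdict was returned).

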